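Load the growth chamber, slide its tray home and leak-check the joint

ROBOT

A 6-joint arm with a two-finger parallel gripper is mounted at the origin on the work surface. World frame = base frame: x ahead of the robot, y to its left, z up, the work surface at z = 0. Lengths are in mm, angles in rad, forces in N, time in s.
With the tool pointing down it reaches from about 350 to 925 mm from the base axis. Payload 6.4 kg.
Tool frame: the origin (TCP) lies on the centre line of the jaws, within the pads' length; the fingertips stand 17 mm ahead of it and the grasp point (between the pads) lies 2 mm behind it; z points along the fingers, y is the line along which they close (so a half turn about z gives the same grasp; the last joint's range is limited). The gripper opens to 85 mm and grips with 20 to 120 N. Pads are 22 mm wide; open, the fingers measure 114 mm over their backs; the gripper's body (76 mm by 85 mm) begins 54 mm behind the grasp point. The pads swing forward as they close: fully open they stand 13 mm farther back than shut.
Start: joints at [-1.453, 0.245, 1.558, -0, 1.339, -0.174], TCP at [186.994, -622.533, 248.29] pointing down, gripper open.
Joint ranges: [-3.13, 3.13], [-1.02, 2.26], [0.13, 2.54], [-0.95, 4.09], [0.21, 2.88], [-2.74, 2.74]. Speed limits (rad/s): [2.57, 2.57, 3.14, 3.14, 3.14, 3.14].

INTERFACE

Orientations are given as a unit quaternion [w, x, y, z].
In Python, from plant import get_obs, cams, ticket gives the robot as it stands.
- The arm moves only by the tool play_rows, never from a script. Its argument "deltas" is a list of rows, each a list of 2 entries, a list of its own where there are three numbers: the shift along the tool's x, y, z in mm, then the turn about the tool's z in degrees. A call has 1 to 20 rows; each row is the pose to reach, as a shift and turn from the pose commanded when the call began, along the tool's axes at that moment; what a row does not reach only later rows make up. A row lasts 1/12 s, in which the tool goes at most 41.7 mm and 7.16 degrees, less where a joint would pass 70% of its speed; a pose out of reach is approached as far as the arm can. A call with a gripper value outside its range is refused whole. "hand" is the finger opening in mm, from 0 to 85.4, set as the call begins (left out, the last holds). The fingers move at their own pace and stop on an object; "newtons" is the grip in N (left out, the last holds). Time passes only in rows, so rows that repeat a pose let the fingers close. It gives the time, the measured TCP pose, the force, the opening and the grip force at its end, in the units of the state.
- get_obs(): the state, without advancing time (a new reading comes with each control period).
- cams.read_camera(name): name is "scene" or "top" or "wrist"; returns a dict with "color" (384x512x3 uint8, red, green, blue), "range_z" (384x512 float32, mm along the optical axis (not along the pixel's ray), 0 where there is no reading), "fx", "fy", "cx", "cy" (pixels), "R" (3x3) and "t" (3): a world point X has camera coordinates R X + t. Camera axes: x right, y down, z forward; pixel columns grow to the right and rows downward; lengths in mm; the calibration is good to about 2 mm. A picture is of the moment at which its call begins.
- ticket.sign_off(): hands the job in; it is judged then, once.
The state is a dict: "time": time; "q": joint angles; "dq": joint speeds; "joint_torque": joint torques, N m; "position": TCP position; "tool_rot": TCP orientation; "wrist_force": force on the tool from outside, world axes, zero at the start; "ft_torque": the same for the moment, N m; "width": opening from 0.0 (shut) to 1.0 (fully open); "grasp_force": force on a finger pad.
Only numpy, scipy, OpenCV 4.12 (cv2) and the standard library are available. Lean on these libraries where they do the work, as an engineer would, in place of code of your own. Each camera call takes 0.05 s, during which the arm holds its last target. There are 200 camera calls.

TASK

Stand every jar from the green mat upright in the pull-out tray of the growth chamber, one to a compartment, then close the tray fully home by pushing its blue front slowly on the yellow centre stripe without forcing it (pushed off-centre it skews and jams in the toothed rails; then pull it back a little to free it). Then take the orange leak wand from its cradle and guide its tip, on or a few millimetres above the joint between the closed tray front and the chamber's top edge, from the green-dot end to the red-dot end at a steady crawl of about 1 cm/s without skipping, and lay the wand back in its cradle as it was. Leave the amber bottle and the white beaker alone.

Things in the scene. Friction and masses are not known exactly. Their poses are not given: they have to be found in the camera images.
- jar1_mid (a point): Culture jar with black lid (some of the four may be absent): upright cylinder, 60 mm tall, 54 mm in diameter at foot and lid (top 14 mm black), 52 mm between, tan with a white paper band, about 160 g, bottom-heavy. Point on its axis, half-way up (30 mm above its underside); z points to the lid. Jars start standing on the table on a thin green mat.
- jar2_mid (a point): Culture jar with black lid (some of the four may be absent): upright cylinder, 60 mm tall, 54 mm in diameter at foot and lid (top 14 mm black), 52 mm between, tan with a white paper band, about 160 g, bottom-heavy. Point on its axis, half-way up (30 mm above its underside); z points to the lid. Jars start standing on the table on a thin green mat.
- jar3_mid (a point): Culture jar with black lid (some of the four may be absent): upright cylinder, 60 mm tall, 54 mm in diameter at foot and lid (top 14 mm black), 52 mm between, tan with a white paper band, about 160 g, bottom-heavy. Point on its axis, half-way up (30 mm above its underside); z points to the lid. Jars start standing on the table on a thin green mat.
- jar4_mid (a point): Culture jar with black lid (some of the four may be absent): upright cylinder, 60 mm tall, 54 mm in diameter at foot and lid (top 14 mm black), 52 mm between, tan with a white paper band, about 160 g, bottom-heavy. Point on its axis, half-way up (30 mm above its underside); z points to the lid. Jars start standing on the table on a thin green mat.
- bay1 (a point): Floor centre of a compartment (2 x 2) of the white tray, 20 mm above the table. x = direction in which the tray is pushed home, z up. Each is 75 mm square inside, rims 20 mm high and 5 mm thick, centres 80 mm apart. Tray open: the tray front (105 mm high) stands 54.5 mm from the nearer centres, the chamber's opening (105 mm high) 54.5 mm beyond the farther ones.
- bay2 (a point): Floor centre of a compartment (2 x 2) of the white tray, 20 mm above the table. x = direction in which the tray is pushed home, z up. Each is 75 mm square inside, rims 20 mm high and 5 mm thick, centres 80 mm apart. Tray open: the tray front (105 mm high) stands 54.5 mm from the nearer centres, the chamber's opening (105 mm high) 54.5 mm beyond the farther ones.
- bay3 (a point): Floor centre of a compartment (2 x 2) of the white tray, 20 mm above the table. x = direction in which the tray is pushed home, z up. Each is 75 mm square inside, rims 20 mm high and 5 mm thick, centres 80 mm apart. Tray open: the tray front (105 mm high) stands 54.5 mm from the nearer centres, the chamber's opening (105 mm high) 54.5 mm beyond the farther ones.
- bay4 (a point): Floor centre of a compartment (2 x 2) of the white tray, 20 mm above the table. x = direction in which the tray is pushed home, z up. Each is 75 mm square inside, rims 20 mm high and 5 mm thick, centres 80 mm apart. Tray open: the tray front (105 mm high) stands 54.5 mm from the nearer centres, the chamber's opening (105 mm high) 54.5 mm beyond the farther ones.
- push_face (a point): Middle of the outer face of the tray's blue front (210 mm wide, 10 to 105 mm high, 14 mm thick), on the yellow stripe, 60 mm up. x points into it: the direction to push. Resists with 4 N plus 12 N per m/s. Within 10 mm of the stripe it runs straight; pushed 45 mm or more off, it swings aside about this point and catches on the rail teeth (pitch 21 mm); pinched and pulled back 10 mm it comes free and a spring straightens it. It stays where left.
- tray_slide (a joint): How far the tray is in: 0 = fully open, 0.189 m = fully home against its stop.
- tray_skew (a joint): Skew of the tray in its rails, rad, 0 = straight, limits -0.045 and 0.045; it catches on the teeth beyond about 0.02.
- seam_green (a point): Point of the joint line at the green-dot end: the straight joint along the top between the closed tray front and the front edge of the chamber roof, 105 mm above the table. The five points are 40 mm apart in a straight level line, from green dot to red dot; x = the tray's push direction (away from the tray front), z up. The dots lie on the roof's corners, 19 mm beyond the ends of the line.
- seam_2 (a point): Point of the joint line at a quarter of the way: the straight joint along the top between the closed tray front and the front edge of the chamber roof, 105 mm above the table. The five points are 40 mm apart in a straight level line, from green dot to red dot; x = the tray's push direction (away from the tray front), z up. The dots lie on the roof's corners, 19 mm beyond the ends of the line.
- seam_mid (a point): Point of the joint line at the middle: the straight joint along the top between the closed tray front and the front edge of the chamber roof, 105 mm above the table. The five points are 40 mm apart in a straight level line, from green dot to red dot; x = the tray's push direction (away from the tray front), z up. The dots lie on the roof's corners, 19 mm beyond the ends of the line.
- seam_4 (a point): Point of the joint line at three quarters of the way: the straight joint along the top between the closed tray front and the front edge of the chamber roof, 105 mm above the table. The five points are 40 mm apart in a straight level line, from green dot to red dot; x = the tray's push direction (away from the tray front), z up. The dots lie on the roof's corners, 19 mm beyond the ends of the line.
- seam_red (a point): Point of the joint line at the red-dot end: the straight joint along the top between the closed tray front and the front edge of the chamber roof, 105 mm above the table. The five points are 40 mm apart in a straight level line, from green dot to red dot; x = the tray's push direction (away from the tray front), z up. The dots lie on the roof's corners, 19 mm beyond the ends of the line.
- wand_grip (a point): Centre of the orange handle of the leak wand: a level bar 130 x 22 x 22 mm, x along the handle towards the nose, z up. A 12 mm thick steel nose leaves the +x end level and bends straight down. 120 g, balance point 9 mm towards the nose from this centre. It lies across the two forks of its cradle, 71 mm above the table.
- wand_tip (a point): Lower end of the wand's downturned steel nose: 95 mm ahead (+x) of wand_grip and 50 mm below it.
- wand_rest (a point): Where wand_grip lies when the wand is in its cradle, 71 mm above the table; x = the wand's direction, nose end to +x. The cradle is grey: two 14 mm wide forks 45 mm either side of this point along x, the slot 32 mm wide, its floor 60 mm and its cheeks' tops 74 mm above the table; free space between the forks to grip the handle.
- bottle: Amber bottle, bystander, 64 mm diameter, 160 mm tall, origin at the centre of its underside.
- beaker: White open beaker, bystander, 70 mm diameter, 85 mm tall, origin at the centre of its underside.
Mind the look-alikes: they are no part of the job. Leave any purple look-alike of the part that bears jar3_mid alone.

How it is judged (in metres and radians):
On the way, in this order (a step that is already met when the one before it is completed fails the run):
1. every jar stands upright in its own compartment of the open tray (((horizontal distance between jar1_mid and bay1 below 0.022 m and z of jar1_mid in the frame of bay1 between 0.025 and 0.036 m) or (horizontal distance between jar1_mid and bay2 below 0.022 m and z of jar1_mid in the frame of bay2 between 0.025 and 0.036 m) or (horizontal distance between jar1_mid and bay3 below 0.022 m and z of jar1_mid in the frame of bay3 between 0.025 and 0.036 m) or (horizontal distance between jar1_mid and bay4 below 0.022 m and z of jar1_mid in the frame of bay4 between 0.025 and 0.036 m)) and angle between each of jar1_mid, jar2_mid, jar3_mid, jar4_mid's own z axis and vertical below 0.15 rad and ((horizontal distance between jar2_mid and bay1 below 0.022 m and z of jar2_mid in the frame of bay1 between 0.025 and 0.036 m) or (horizontal distance between jar2_mid and bay2 below 0.022 m and z of jar2_mid in the frame of bay2 between 0.025 and 0.036 m) or (horizontal distance between jar2_mid and bay3 below 0.022 m and z of jar2_mid in the frame of bay3 between 0.025 and 0.036 m) or (horizontal distance between jar2_mid and bay4 below 0.022 m and z of jar2_mid in the frame of bay4 between 0.025 and 0.036 m)) and ((horizontal distance between jar3_mid and bay1 below 0.022 m and z of jar3_mid in the frame of bay1 between 0.025 and 0.036 m) or (horizontal distance between jar3_mid and bay2 below 0.022 m and z of jar3_mid in the frame of bay2 between 0.025 and 0.036 m) or (horizontal distance between jar3_mid and bay3 below 0.022 m and z of jar3_mid in the frame of bay3 between 0.025 and 0.036 m) or (horizontal distance between jar3_mid and bay4 below 0.022 m and z of jar3_mid in the frame of bay4 between 0.025 and 0.036 m)) and ((horizontal distance between jar4_mid and bay1 below 0.022 m and z of jar4_mid in the frame of bay1 between 0.025 and 0.036 m) or (horizontal distance between jar4_mid and bay2 below 0.022 m and z of jar4_mid in the frame of bay2 between 0.025 and 0.036 m) or (horizontal distance between jar4_mid and bay3 below 0.022 m and z of jar4_mid in the frame of bay3 between 0.025 and 0.036 m) or (horizontal distance between jar4_mid and bay4 below 0.022 m and z of jar4_mid in the frame of bay4 between 0.025 and 0.036 m)) and value of joint tray_slide below 0.1 m), for 0.3 s.
2. the tray is fully home with the jars in it (((horizontal distance between jar1_mid and bay1 below 0.022 m and z of jar1_mid in the frame of bay1 between 0.025 and 0.036 m) or (horizontal distance between jar1_mid and bay2 below 0.022 m and z of jar1_mid in the frame of bay2 between 0.025 and 0.036 m) or (horizontal distance between jar1_mid and bay3 below 0.022 m and z of jar1_mid in the frame of bay3 between 0.025 and 0.036 m) or (horizontal distance between jar1_mid and bay4 below 0.022 m and z of jar1_mid in the frame of bay4 between 0.025 and 0.036 m)) and angle between each of jar1_mid, jar2_mid, jar3_mid, jar4_mid's own z axis and vertical below 0.15 rad and ((horizontal distance between jar2_mid and bay1 below 0.022 m and z of jar2_mid in the frame of bay1 between 0.025 and 0.036 m) or (horizontal distance between jar2_mid and bay2 below 0.022 m and z of jar2_mid in the frame of bay2 between 0.025 and 0.036 m) or (horizontal distance between jar2_mid and bay3 below 0.022 m and z of jar2_mid in the frame of bay3 between 0.025 and 0.036 m) or (horizontal distance between jar2_mid and bay4 below 0.022 m and z of jar2_mid in the frame of bay4 between 0.025 and 0.036 m)) and ((horizontal distance between jar3_mid and bay1 below 0.022 m and z of jar3_mid in the frame of bay1 between 0.025 and 0.036 m) or (horizontal distance between jar3_mid and bay2 below 0.022 m and z of jar3_mid in the frame of bay2 between 0.025 and 0.036 m) or (horizontal distance between jar3_mid and bay3 below 0.022 m and z of jar3_mid in the frame of bay3 between 0.025 and 0.036 m) or (horizontal distance between jar3_mid and bay4 below 0.022 m and z of jar3_mid in the frame of bay4 between 0.025 and 0.036 m)) and ((horizontal distance between jar4_mid and bay1 below 0.022 m and z of jar4_mid in the frame of bay1 between 0.025 and 0.036 m) or (horizontal distance between jar4_mid and bay2 below 0.022 m and z of jar4_mid in the frame of bay2 between 0.025 and 0.036 m) or (horizontal distance between jar4_mid and bay3 below 0.022 m and z of jar4_mid in the frame of bay3 between 0.025 and 0.036 m) or (horizontal distance between jar4_mid and bay4 below 0.022 m and z of jar4_mid in the frame of bay4 between 0.025 and 0.036 m)) and value of joint tray_slide above 0.183 m), for 0.3 s.
3. the wand's tip passes the green-dot end of the joint slowly (within 10 mm, under 4 cm/s), the tray still home (value of joint tray_slide above 0.183 m and distance between wand_tip and seam_green below 0.01 m and linear speed of wand below 0.04 m/s), for 0.3 s.
4. the wand's tip passes a quarter of the way of the joint slowly (within 10 mm, under 4 cm/s), the tray still home (value of joint tray_slide above 0.183 m and distance between wand_tip and seam_2 below 0.01 m and linear speed of wand below 0.04 m/s), for 0.3 s.
5. the wand's tip passes the middle of the joint slowly (within 10 mm, under 4 cm/s), the tray still home (value of joint tray_slide above 0.183 m and distance between wand_tip and seam_mid below 0.01 m and linear speed of wand below 0.04 m/s), for 0.3 s.
6. the wand's tip passes three quarters of the way of the joint slowly (within 10 mm, under 4 cm/s), the tray still home (value of joint tray_slide above 0.183 m and distance between wand_tip and seam_4 below 0.01 m and linear speed of wand below 0.04 m/s), for 0.3 s.
7. the wand's tip passes the red-dot end of the joint slowly (within 10 mm, under 4 cm/s), the tray still home (value of joint tray_slide above 0.183 m and distance between wand_tip and seam_red below 0.01 m and linear speed of wand below 0.04 m/s), for 0.3 s.
At the end, for the whole second after the job is handed in: Every jar stands upright (within 0.15 rad) on the floor of a tray compartment (axis within 22 mm of its centre), the tray is home (slide above 0.183 m), and the wand lies at rest in its cradle as before (handle centre within 15 mm of its rest point, nose the same way, within 0.2 rad) (all of step 2 and distance between wand_grip and wand_rest below 0.015 m and angle between the x axis of wand_grip and the x axis of wand_rest, either way round below 0.2 rad and x of wand_tip in the frame of wand_rest above 0.07 m and linear speed of wand below 0.02 m/s and linear speed of each of jar1, jar2, jar3, jar4 below 0.03 m/s); the robot touches nothing.
It fails at once if a bystander (bottle or beaker) is moved more than 4 cm (distance of any of bottle, beaker from where it was at the start of the episode above 0.04 m).
It fails at once if the jammed tray is forced: it bears on the rail teeth of the chamber with more than 60 N (contact force between tray_skew and chamber above 60 N).
Of jar1, jar2, jar3, jar4 only 3 to 4 are there at a start; the rules pass over those that are not, and their reading is None.
At some moment in a run one of jar1, jar2, jar3, jar4 may be knocked a few centimetres aside while the robot is not near it.
It also fails if it takes over 192 s, if anything falls off the work surface, if the arm or the gripper's body presses on something with over 40 N, if the wrist force passes 120 N, or if a joint passes its speed limit or range.

## Working session

There is one attempt and no reset: what is moved stays moved. The work goes in short steps, Python scripts to look and compute and a tool call to move; the robot and the scene stay as the last step left them, time stands still between calls to the robot, and variables do not carry over. Pictures are saved under pics/ and viewed, at most 14 in all, crops included, and the job is handed in when it is done.

Besides the shell and the picture viewer there is one more tool, called after "Call:" as name(argument=value, ...) on one line, values as JSON. play_rows: Moves the arm, as the interface text tells. Its arguments: {"type":"object","properties":{"deltas":{"type":"array","items":{"type":"array"}},"hand":{"type":"number"},"newtons":{"type":"number"}},"required":["deltas"]}

```bash
mkdir -p pics; ls; cat > h.py <<'E'
import numpy as np, cv2
from plant import get_obs, cams, ticket
def snap(n):
    c=cams.read_camera(n); return c
def ray(c,u,v,z):
    d=c["R"].T@np.array([(u-c["cx"])/c["fx"],(v-c["cy"])/c["fy"],1.0]); o=-c["R"].T@c["t"]
    return o+d*(z-o[2])/d[2]
def cloud(c):
    h,w=c["range_z"].shape; v,u=np.mgrid[:h,:w]; Z=c["range_z"].astype(float)
    P=np.stack([(u-c["cx"])/c["fx"]*Z,(v-c["cy"])/c["fy"]*Z,Z],-1)-c["t"]
    P=P@c["R"]; P[Z==0]=np.nan; return P
def save(c,p): cv2.imwrite("pics/"+p,c["color"][:,:,::-1])
E
python3 - <<'E'
from h import *
for n in("scene","top"):
    c=snap(n); save(c,n+"0.png"); np.save(n+".npy",c,allow_pickle=True); print(n,c["fx"],-c["R"].T@c["t"])
a=[cv2.imread(f"pics/{n}0.png") for n in("top",)]
print(get_obs())
E
```

```text
pics
scene 422.4546240384164 [1239.13604098   89.46307591 1019.32774554]
top 363.6504987695685 [4.74247316e+02 7.52628008e-01 1.02650142e+03]
{'time': 0.1, 'q': array([-1.45311022e+00,  2.45771200e-01,  1.55891191e+00,  3.28148087e-07,
        1.33869958e+00, -1.74107259e-01]), 'dq': array([-0.00019342, -0.00248667, -0.00155728, -0.00107242, -0.00145442,
       -0.00049033]), 'joint_torque': array([-3.69878817e-04, -4.30669677e+01, -3.27129543e+01, -1.34654292e-04,
        2.82340196e-03,  3.14236903e-07]), 'position': array([ 186.92964074, -622.03970759,  247.26259578]), 'tool_rot': array([-8.94659451e-04,  9.89375553e-01,  1.45379551e-01,  2.54052582e-05]), 'wrist_force': array([ 0.29306512, -0.17417833, -0.34775402]), 'ft_torque': array([-0.00169106, -0.01748804,  0.01182407]), 'grasp_force': 0.0, 'width': 1.0018500121742941}
```

View pics/top0.png

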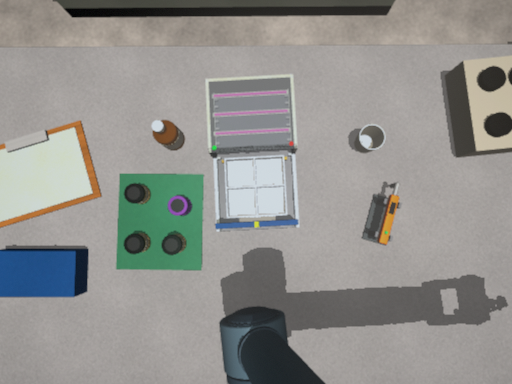

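View pics/scene0.png

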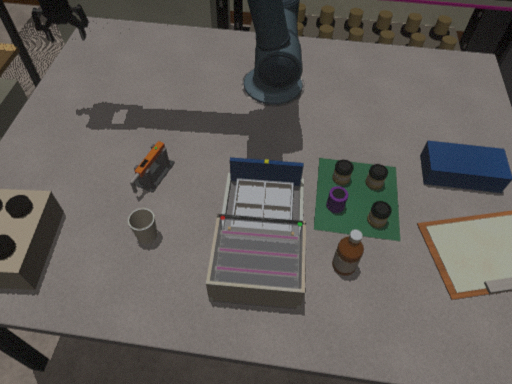

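Top view: candidates for "jar" are the black-lidded tan jars at about (135,193), (135,243), (172,244). The purple look-alike at (178,206) and the amber bottle at (165,132) are not. There are three jars. The tray is at (256,187), with its blue front at (256,225). The wand is at (389,215), nose up.

```bash
cat > m.py <<'E'
from h import *
c=snap("top"); P=cloud(c); col=c["color"].astype(int); hsv=cv2.cvtColor(c["color"],cv2.COLOR_RGB2HSV)
def blobs(name,m,amin=8,z=None):
    n,l,s,ce=cv2.connectedComponentsWithStats(m.astype(np.uint8))
    for i in range(1,n):
        if s[i,4]>=amin:
            q=P[l==i]; print(name,ce[i].round(1),s[i,4],"med",np.nanmedian(q,0).round(1),"lo",np.nanmin(q,0).round(),"hi",np.nanmax(q,0).round(), "ray" if z else "", ray(c,*ce[i],z).round(1) if z else "")
H,S,V=hsv[...,0].astype(int),hsv[...,1].astype(int),hsv[...,2].astype(int)
Z=P[...,2]; X=P[...,0]; Y=P[...,1]
mat=(Y>120)&(Y<420)
blobs("lidtop",(Z>54)&(Z<68)&mat&(V<70)&(X<560)&(X>250),40,61)
blobs("purple",(H>130)&(H<160)&(S>120)&mat,20)
E
cat > m1.py <<'E'
from m import *
blobs("orange",(H>8)&(H<20)&(S>150)&(Y<-250)&(Y>-480)&(X<700),10)
blobs("yellow",(H>22)&(H<35)&(S>150)&(abs(Y)<150),5)
blobs("blue",(H>105)&(H<125)&(S>150)&(abs(Y)<150),50)
blobs("green",(H>45)&(H<75)&(S>150)&(abs(Y)<150),3)
blobs("red",((H<6)|(H>174))&(S>150)&(abs(Y)<150),3)
blobs("baysW",(V>170)&(S<60)&(abs(Y)<130)&(Z<30)&(X<600),50)
blobs("bottle",(Z>100)&(Y>150)&(Y<350)&(X>500),20)
blobs("beaker",(Z>60)&(Y<-200)&(Y>-420)&(X>540)&(X<720),20)
o=(H>8)&(H<20)&(S>150)&(Y<-250)&(Y>-480)&(X<700)
pts=np.argwhere(o)[:,::-1]
w=np.array([ray(c,u,v,82)[:2] for u,v in pts]); r=cv2.minAreaRect(w.astype(np.float32)); print("rect",r, "z",np.nanpercentile(Z[o],[5,50,95]))
print(cv2.boxPoints(r).round())
E
python3 m1.py
python3 - <<'E'
import cv2
a=cv2.imread("pics/top0.png")
b=cv2.resize(a[70:250,100:420],None,fx=2.5,fy=2.5,interpolation=cv2.INTER_CUBIC); cv2.imwrite("pics/crop0.png",b)
E
```

```text
lidtop [134.3 193.6] 288 med [539.2 358.9  59.7] lo [516. 333.  55.] hi [560. 385.  65.] ray [539.  358.3  61. ]
lidtop [134.2 243.5] 315 med [405.4 355.1  59.6] lo [381. 331.  54.] hi [431. 384.  65.] ray [406.6 354.9  61. ]
lidtop [171.9 244.2] 195 med [405.1 254.   59. ] lo [379. 230.  54.] hi [429. 283.  63.] ray [404.8 254.8  61. ]
purple [178.3 205.3] 136 med [507.3 237.6  58.9] lo [485. 216.  54.] hi [533. 269.  63.]  
orange [388.4 219.1] 316 med [ 469.9 -309.7   80.4] lo [ 411. -336.   71.] hi [ 535. -286.   87.]  
yellow [256.1 224.1] 16 med [459.3  31.1 105.4] lo [454.  26. 104.] hi [464.  34. 108.]  
blue [221.9 225.4] 51 med [456.6 117.2 104.2] lo [452.  99. 100.] hi [459. 133. 108.]  
green [213.7 147.5] 14 med [655.  139.7 105.2] lo [650. 137. 102.] hi [659. 145. 108.]  
red [291. 143.] 9 med [666.4 -58.1 104.5] lo [663. -61. 104.] hi [669. -55. 107.]  
baysW [240.7 179.3] 370 med [582.6  76.3  18.9] lo [563.  40.  12.] hi [600. 115.  26.]  
baysW [269.7 178.7] 331 med [583.1  -4.7  19.2] lo [566. -41.  14.] hi [600.  34.  25.]  
baysW [300.1 224.4] 1043 med [ 4.437e+02 -8.870e+01 -4.000e-01] lo [ 369. -129.   -6.] hi [600. -19.  26.]  
baysW [270.7 200.4] 730 med [524.2  -7.5  19.1] lo [485. -46.  12.] hi [561.  31.  29.]  
baysW [241.8 202. ] 738 med [518.6  73.   19. ] lo [480.  34.  13.] hi [558. 112.  29.]  
bottle [208.5 109.2] 264 med [760.7 154.4 104.2] lo [641. 150. 100.] hi [836. 163. 109.]  
bottle [163.7 131.1] 445 med [691.1 261.9 118. ] lo [667. 239. 100.] hi [724. 299. 163.]  
beaker [372.8 136.5] 259 med [ 691.  -280.6   80.5] lo [ 652. -305.   61.] hi [ 719. -238.   87.]  
beaker [396.2 187.8] 55 med [ 553.5 -334.1   74.5] lo [ 540. -342.   61.] hi [ 567. -328.   79.]  
rect ((472.42596435546875, -310.1466369628906), (22.769088745117188, 126.86573028564453), 74.1187515258789) z [74.02549687 80.36924812 83.45302434]
[[ 408. -304.]
 [ 530. -338.]
 [ 537. -317.]
 [ 415. -282.]]
```

View pics/crop0.png

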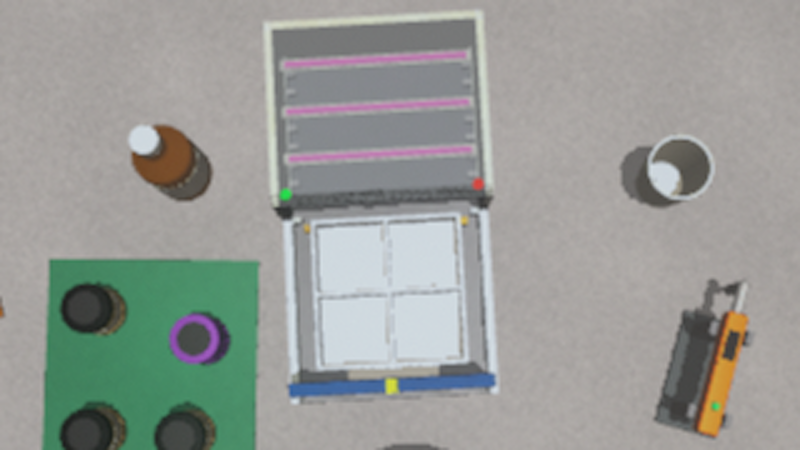

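The crop confirms it: black lids at crop (88,308), (90,435) and (185,435) are the jars, and the purple-rimmed one at (197,338) is left alone. The tray faces about 3° left of +x. Measured sizes and heights agree with those given (lid 60, front and roof 105, wand top 81). First I align the tool with the world axes.

Call:
play_rows(deltas=[[[20,-18,0],3],[[50,-45,0],8],[[85,-75,0],14],[[120,-105,0],16.7],[[155,-137,0],16.7],[[190,-168,0],16.7],[[225,-198,0],16.7],[[260,-230,0],16.7],[[295,-260,0],16.7],[[325,-288,0],16.7],[[350,-310,0],16.7],[[366,-322,0],16.7],[[373,-328,0],16.7],[[373,-328,0],16.7]], hand=85, newtons=40)

```text
time: 1.32
position: [450.9, -198.3, 248.0]
tool_rot: [-0.0, 1.0, 0.003, -0.0]
wrist_force: [0.4, -1.0, -0.1]
width: 0.995
grasp_force: 0.0
```

Call:
play_rows(deltas=[[[-3,-25,5],0],[[-7,-60,12],0],[[-11,-100,20],0],[[-15,-140,30],0],[[-19,-180,40],0],[[-23,-220,50],0],[[-27,-260,60],0],[[-31,-300,70],0],[[-35,-340,80],0],[[-39,-380,88],0],[[-43,-415,94],0],[[-45,-440,98],0],[[-46,-453,98],0],[[-46,-453,98],0],[[-46,-453,98],0]])

```text
time: 2.57
position: [403.8, 251.4, 150.1]
tool_rot: [0.0, 1.0, 0.0, -0.0]
wrist_force: [0.1, 0.1, 0.1]
width: 0.995
grasp_force: 0.0
```

```bash
python3 - <<'E'
from h import *
c=snap("wrist"); save(c,"w1.png"); P=cloud(c); V=c["color"].max(-1); Z=P[...,2]
o=get_obs(); print(o["position"])
m=((Z>54)&(Z<68)&(V<75)).astype(np.uint8)
n,l,s,ce=cv2.connectedComponentsWithStats(m)
for i in range(1,n):
    if s[i,4]>200: print(ce[i].round(),s[i],np.nanmin(P[l==i],0).round(),np.nanmax(P[l==i],0).round())
E
```

```text
[404.02820212 250.95051912 150.20734649]
[81. 14.] [  36    0   86   34 2124] [515. 334.  54.] [533. 385.  62.]
[256.  62.] [246  53  22  21 207] [492. 245.  58.] [503. 258.  62.]
[451. 127.] [428 117  84  27 396] [448.  80.  54.] [464. 135.  68.]
[111. 198.] [  73  162   76   72 4236] [381. 330.  54.] [434. 382.  62.]
[250. 201.] [ 213  165   75   72 4170] [378. 229.  54.] [431. 283.  62.]
```

View pics/w1.png

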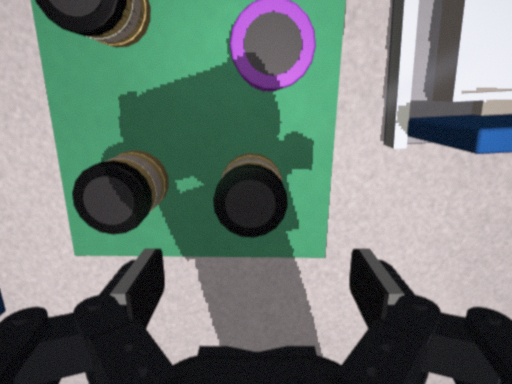

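The wrist view shows jar C's lid at (250,201), which is (404.5, 256). Jar B is at (111,198), and the purple one at (273,45) is clear.

Call:
play_rows(deltas=[[[0,-3,20],0],[[0,-5,45],0],[[0,-5,70],0],[[0,-5,90],0],[[0,-5,102],0],[[0,-5,104],0],[[0,-5,104],0]])

```text
time: 3.2
position: [403.7, 255.6, 45.9]
tool_rot: [0.0, 1.0, -0.001, -0.001]
wrist_force: [0.0, -0.3, 0.8]
width: 0.996
grasp_force: 0.0
```

Call:
play_rows(deltas=[[[0,0,0],0],[[0,0,0],0],[[0,0,0],0],[[0,0,0],0],[[0,0,0],0],[[0,0,0],0],[[0,0,0],0],[[0,0,0],0]], hand=40, newtons=40)

```text
time: 3.87
position: [404.9, 257.1, 47.9]
tool_rot: [-0.0, 1.0, 0.0, 0.001]
wrist_force: [-0.4, -2.3, 5.4]
width: 0.62
grasp_force: 41.3
```

Call:
play_rows(deltas=[[[0,0,-15],0],[[0,0,-45],0],[[0,0,-80],0],[[0,0,-115],0],[[10,10,-138],0],[[30,28,-140],0],[[55,50,-140],0],[[80,74,-140],0],[[105,97,-140],0],[[130,120,-140],0],[[155,143,-140],0],[[177,163,-140],0],[[190,174,-140],0],[[194,178,-135],0],[[194,178,-125],0],[[194,178,-108],0],[[194,178,-90],0],[[194,178,-72],0],[[194,178,-58],0],[[194,178,-50],0]])

```text
time: 5.53
position: [595.3, 80.1, 93.4]
tool_rot: [-0.0, 1.0, 0.001, -0.002]
wrist_force: [-0.6, -0.0, -1.2]
width: 0.614
grasp_force: 42.4
```

Call:
play_rows(deltas=[[[0,0,8],0],[[0,0,16],0],[[0,0,22],0],[[0,0,26],0],[[0,0,28],0],[[0,0,28],0],[[0,0,28],0]])

```text
time: 6.12
position: [598.2, 78.9, 68.7]
tool_rot: [0.0, 1.0, 0.0, 0.0]
wrist_force: [-0.2, 0.2, -1.8]
width: 0.611
grasp_force: 42.5
```

Call:
play_rows(deltas=[[[0,0,1],0],[[0,0,1],0],[[0,0,1],0],[[0,0,1],0],[[0,0,1],0]], hand=67)

```text
time: 6.53
position: [598.0, 78.9, 67.5]
tool_rot: [0.0, 1.0, 0.0, 0.0]
wrist_force: [0.1, -0.4, -0.8]
width: 0.78
grasp_force: 0.0
```

Call:
play_rows(deltas=[[[0,0,-10],0],[[0,0,-30],0],[[0,0,-60],0],[[-5,-10,-90],0],[[-20,-30,-100],0],[[-40,-65,-100],0],[[-65,-100,-100],0],[[-90,-138,-100],0],[[-115,-175,-100],0],[[-140,-213,-95],0],[[-165,-245,-90],0],[[-182,-265,-85],0],[[-190,-275,-80],0],[[-192,-279,-75],0],[[-192,-279,-75],0],[[-192,-279,-75],0]])

```text
time: 7.87
position: [406.5, 357.2, 142.4]
tool_rot: [0.0, 1.0, -0.0, 0.0]
wrist_force: [0.2, -0.4, -0.2]
width: 0.783
grasp_force: 0.0
```

```bash
python3 m.py | cut -c1-140; python3 - <<'E'
from h import *
c=snap("wrist"); save(c,"w2.png"); P=cloud(c); V=c["color"].max(-1); Z=P[...,2]
o=get_obs(); print(o["position"])
m=((Z>54)&(Z<85)&(V<75)).astype(np.uint8)
n,l,s,ce=cv2.connectedComponentsWithStats(m)
for i in range(1,n):
    if s[i,4]>200: print(ce[i].round(),s[i],np.nanmin(P[l==i],0).round(),np.nanmax(P[l==i],0).round())
E
```

```text
lidtop [134.4 193.7] 292 med [538.1 358.4  59.5] lo [514. 332.  54.] hi [560. 386.  64.] ray [538.7 358.2  61. ]
lidtop [135.4 239.4] 146 med [418.2 353.4  58.9] lo [392. 330.  54.] hi [431. 381.  64.] ray [417.4 352.1  61. ]
purple [178.3 205.3] 136 med [508.6 237.9  59.2] lo [485. 216.  55.] hi [533. 268.  63.]  
[407.05400943 356.99609659 142.77983976]
[252.  19.] [ 209    0   87   38 1649] [515. 335.  54.] [534. 385.  61.]
[450.  45.] [ 420   15   60   64 2662] [491. 224.  57.] [526. 260.  62.]
[257. 205.] [ 220  169   76   74 4406] [380. 330.  54.] [434. 383.  62.]
[ 44. 255.] [   0  228   66   73 1226] [334. 504.  54.] [390. 543.  68.]
```

Call:
play_rows(deltas=[[[0,0,10],0],[[0,0,30],0],[[0,0,55],0],[[0,0,78],0],[[0,0,92],0],[[0,0,97],0],[[0,0,97],0],[[0,0,97],0]], hand=85)

```text
time: 8.63
position: [406.4, 357.7, 45.6]
tool_rot: [-0.0, 1.0, -0.0, 0.0]
wrist_force: [-0.3, -0.8, 0.6]
width: 0.992
grasp_force: 0.0
```

Call:
play_rows(deltas=[[[0,0,0],0],[[0,0,0],0],[[0,0,0],0],[[0,0,0],0],[[0,0,0],0],[[0,0,0],0],[[0,0,0],0],[[0,0,0],0]], hand=40)

```text
time: 9.3
position: [406.7, 358.4, 46.7]
tool_rot: [-0.0, 1.0, 0.0, 0.001]
wrist_force: [-0.8, -1.8, 5.7]
width: 0.623
grasp_force: 41.8
```

Call:
play_rows(deltas=[[[0,0,-15],0],[[0,0,-45],0],[[0,0,-80],0],[[0,0,-115],0],[[4,12,-138],0],[[12,38,-140],0],[[23,73,-140],0],[[35,110,-140],0],[[47,148,-140],0],[[59,186,-140],0],[[71,222,-140],0],[[83,260,-140],0],[[94,296,-140],0],[[105,330,-140],0],[[112,352,-140],0],[[115,361,-140],0],[[116,364,-135],0],[[116,364,-120],0],[[116,364,-100],0],[[116,364,-82],0]])

```text
time: 10.97
position: [521.1, -4.7, 126.1]
tool_rot: [-0.0, 1.0, 0.001, -0.0]
wrist_force: [-0.7, 0.3, -2.7]
width: 0.618
grasp_force: 42.6
```

Call:
play_rows(deltas=[[[0,0,12],0],[[0,0,26],0],[[0,0,38],0],[[0,0,48],0],[[0,0,54],0],[[0,0,58],0],[[0,0,60],0],[[0,0,61],0],[[0,0,61],0]])

```text
time: 11.72
position: [522.4, -6.2, 66.9]
tool_rot: [0.0, 1.0, 0.0, 0.001]
wrist_force: [-0.8, 0.2, -2.0]
width: 0.612
grasp_force: 42.8
```

Call:
play_rows(deltas=[[[0,0,0],0],[[0,0,0],0],[[0,0,0],0],[[0,0,0],0],[[0,0,0],0]], hand=67)

```text
time: 12.13
position: [522.0, -6.1, 66.5]
tool_rot: [0.0, 1.0, 0.0, 0.0]
wrist_force: [0.2, 0.7, 1.2]
width: 0.782
grasp_force: 0.0
```

Call:
play_rows(deltas=[[[0,0,-10],0],[[0,0,-30],0],[[0,0,-60],0],[[0,-10,-90],0],[[1,-30,-100],0],[[2,-65,-100],0],[[4,-105,-100],0],[[6,-145,-100],0],[[8,-185,-100],0],[[10,-225,-100],0],[[12,-265,-95],0],[[13,-300,-90],0],[[14,-330,-85],0],[[15,-353,-80],0],[[15,-364,-78],0],[[15,-365,-75],0],[[15,-365,-75],0],[[15,-365,-75],0]], hand=85)

```text
time: 13.63
position: [536.8, 357.7, 141.4]
tool_rot: [0.0, 1.0, -0.0, -0.0]
wrist_force: [-0.0, -0.2, 0.4]
width: 0.994
grasp_force: 0.0
```

```bash
python3 - <<'E'
from h import *
t=snap("top"); save(t,"t2.png")
c=snap("wrist"); save(c,"w2.png"); P=cloud(c); V=c["color"].max(-1); Z=P[...,2]
o=get_obs(); print(o["position"])
m=((Z>54)&(Z<85)&(V<75)).astype(np.uint8)
n,l,s,ce=cv2.connectedComponentsWithStats(m)
for i in range(1,n):
    if s[i,4]>200: print(ce[i].round(),s[i],np.nanmin(P[l==i],0).round(),np.nanmax(P[l==i],0).round())
E
```

```text
[537.08445674 357.64048704 141.73039785]
[253. 199.] [ 215  162   78   75 4515] [515. 333.  54.] [569. 386.  62.]
[419. 245.] [ 395  223   50   45 1668] [491. 224.  58.] [526. 260.  62.]
```

View pics/t2.png

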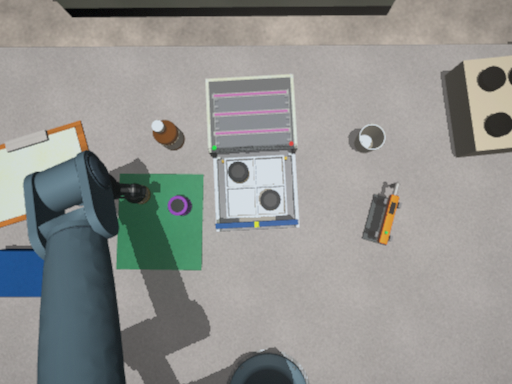

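Two jars stand in compartments, at (238,172) and (270,200). The third is under the gripper at (542, 359).

Call:
play_rows(deltas=[[[1,0,10],0],[[4,-2,30],0],[[5,-2,55],0],[[5,-2,78],0],[[5,-2,92],0],[[5,-2,96],0],[[5,-2,96],0],[[5,-2,96],0]])

```text
time: 14.4
position: [542.4, 361.0, 46.2]
tool_rot: [-0.0, 1.0, 0.0, 0.001]
wrist_force: [0.6, 0.0, 0.7]
width: 0.995
grasp_force: 0.0
```

Call:
play_rows(deltas=[[[0,0,0],0],[[0,0,0],0],[[0,0,0],0],[[0,0,0],0],[[0,0,0],0],[[0,0,0],0],[[0,0,0],0],[[0,0,0],0]], hand=40)

```text
time: 15.07
position: [542.8, 361.4, 47.1]
tool_rot: [-0.0, 1.0, 0.0, 0.001]
wrist_force: [-0.5, -1.4, 5.8]
width: 0.618
grasp_force: 42.1
```

Call:
play_rows(deltas=[[[0,0,-15],0],[[0,0,-45],0],[[0,0,-80],0],[[0,0,-115],0],[[-1,12,-138],0],[[-3,38,-140],0],[[-6,73,-140],0],[[-9,110,-140],0],[[-12,148,-140],0],[[-15,186,-140],0],[[-18,222,-140],0],[[-21,255,-140],0],[[-23,276,-140],0],[[-24,285,-140],0],[[-24,286,-135],0],[[-24,286,-120],0],[[-24,286,-100],0],[[-24,286,-82],0],[[-24,286,-66],0],[[-24,286,-54],0]])

```text
time: 16.73
position: [516.9, 76.4, 97.5]
tool_rot: [-0.0, 1.0, 0.001, -0.001]
wrist_force: [-0.8, -0.4, -1.2]
width: 0.615
grasp_force: 42.5
```

Call:
play_rows(deltas=[[[0,0,10],0],[[0,0,18],0],[[0,0,25],0],[[0,0,30],0],[[0,0,32],0],[[0,0,33],0],[[0,0,33],0]])

```text
time: 17.32
position: [518.5, 74.8, 67.0]
tool_rot: [0.0, 1.0, 0.0, 0.001]
wrist_force: [-0.1, 0.1, -1.4]
width: 0.615
grasp_force: 42.7
```

Release, rise, and back off to in front of the tray front, closing the fingers on the way.

Call:
play_rows(deltas=[[[0,0,1],0],[[0,0,1],0],[[0,0,1],0],[[0,0,1],0],[[0,0,1],0]], hand=67)

```text
time: 17.73
position: [517.9, 74.9, 65.4]
tool_rot: [-0.0, 1.0, 0.0, 0.0]
wrist_force: [0.5, 0.2, -0.5]
width: 0.787
grasp_force: 0.0
```

Call:
play_rows(deltas=[[[0,0,-10],0],[[0,0,-30],0],[[0,0,-60],0],[[0,0,-90],0],[[-10,4,-100],0],[[-35,12,-110],0],[[-65,22,-120],0],[[-90,32,-130],0],[[-110,40,-135],0],[[-119,45,-135],0],[[-119,45,-135],0],[[-119,45,-135],0]])

```text
time: 18.73
position: [399.0, 29.8, 201.0]
tool_rot: [0.0, 1.0, -0.0, 0.001]
wrist_force: [0.6, -0.6, 0.7]
width: 0.783
grasp_force: 0.0
```

```bash
cat > w.py <<'E'
from h import *
import sys
c=snap("wrist"); save(c,sys.argv[1]+".png"); P=cloud(c); hsv=cv2.cvtColor(c["color"],cv2.COLOR_RGB2HSV).astype(int); H,S,V=hsv[...,0],hsv[...,1],hsv[...,2]
Z=P[...,2]; print(get_obs()["position"])
def bl(nm,m,a):
    n,l,s,ce=cv2.connectedComponentsWithStats(m.astype(np.uint8))
    for i in range(1,n):
        if s[i,4]>a: q=P[l==i]; print(nm,ce[i].round(),s[i,4],np.nanmedian(q,0).round(1),np.nanmin(q,0).round(),np.nanmax(q,0).round())
bl("lid",(Z>54)&(Z<90)&(V<75),300)
bl("yel",(H>22)&(H<35)&(S>150),15)
bl("blue",(H>105)&(H<125)&(S>150),300)
bl("green",(H>50)&(H<70)&(S>180),30)
bl("red",((H<6)|(H>174))&(S>150),30)
E
python3 w.py w3
```

```text
[399.30358289  29.93775931 200.86482471]
lid [193.  33.] 4556 [515.4  74.2  79.3] [491.  48.  57.] [537. 101.  82.]
lid [308.  28.] 3536 [519.8  -7.2  79.3] [495. -33.  54.] [536.  21.  82.]
yel [258. 117.] 349 [459.4  29.  105. ] [452.  23. 102.] [466.  34. 107.]
blue [334. 112.] 2498 [462.7 -20.4 104. ] [455. -75.  70.] [471.  22. 106.]
blue [179. 120.] 2583 [457.4  82.7 103.9] [449.  36.  71.] [466. 132. 106.]
```

View pics/w3.png

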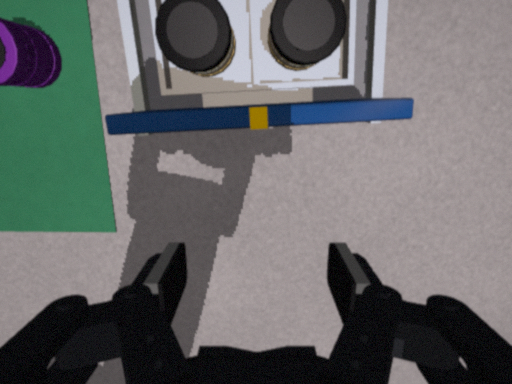

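The wrist view shows two upright lids at (193,33) and (308,28), and the yellow stripe at (258,117), which puts its outer face at about (452, 29). The front's normal is turned +0.051 rad. I shut the fingers, turn by −2.9° so tool x is the push direction, and go down in front of the stripe.

Call:
play_rows(deltas=[[[2,1,15],-1],[[4,2,45],-2],[[6,3,80],-2.9],[[6,3,110],-2.9],[[6,3,128],-2.9],[[6,3,136],-2.9],[[6,3,136],-2.9],[[6,3,136],-2.9],[[6,3,136],-2.9],[[6,3,136],-2.9]], hand=0, newtons=40)

```text
time: 19.62
position: [406.3, 26.7, 65.8]
tool_rot: [0.0, 1.0, 0.026, 0.002]
wrist_force: [-0.2, 0.3, 0.0]
width: 0.004
grasp_force: 0.0
```

Call:
play_rows(deltas=[[[2,0,0],0],[[5,0,0],0],[[8,0,0],0],[[11,0,0],0],[[14,0,0],0],[[17,0,0],0],[[20,0,0],0],[[23,0,0],0],[[26,0,0],0],[[29,0,0],0],[[32,0,0],0],[[35,0,0],0],[[38,0,0],0],[[41,0,0],0],[[44,0,0],0],[[47,0,0],0],[[50,0,0],0],[[53,0,0],0],[[56,0,0],0],[[59,0,0],0]])

```text
time: 21.28
position: [463.5, 30.1, 63.9]
tool_rot: [-0.0, 1.0, 0.025, -0.001]
wrist_force: [-4.5, -0.1, -0.9]
width: -0.004
grasp_force: 0.0
```

```bash
python3 w.py w4; python3 -c "
from h import *
o=get_obs();print(o['position'],o['wrist_force'],o['tool_rot'])"
```

```text
[464.35660076  29.93418461  64.2096559 ]
lid [128.  74.] 20597 [541.4  76.2  79.4] [514.  49.  54.] [563. 103.  82.]
lid [382.  69.] 14471 [548.3  -9.3  79.2] [519. -32.  54.] [568.  22.  83.]
lid [257. 223.] 17287 [490.2  31.5  74.9] [484. -72.  54.] [496. 133.  90.]
yel [261. 284.] 1612 [483.1  30.1 105.1] [466.  24.  91.] [490.  36. 107.]
blue [258. 246.] 46149 [488.3  30.   95. ] [469. -72.  14.] [496. 132. 106.]
[464.35660076  29.93418461  64.2096559 ] [-3.82044596 -0.85201102 -0.27254591] [-4.95253961e-05  9.99676309e-01  2.54408651e-02  1.94814277e-04]
```

It runs straight at about 4 N. I keep going.

Call:
play_rows(deltas=[[[3,0,0],0],[[7,0,0],0],[[11,0,0],0],[[15,0,0],0],[[19,0,0],0],[[23,0,0],0],[[27,0,0],0],[[31,0,0],0],[[35,0,0],0],[[39,0,0],0],[[43,0,0],0],[[47,0,0],0],[[51,0,0],0],[[55,0,0],0],[[59,0,0],0],[[63,0,0],0],[[67,0,0],0],[[71,0,0],0],[[75,0,0],0],[[78,0,0],0]])

```text
time: 23.0
position: [542.2, 33.9, 64.3]
tool_rot: [0.0, 1.0, 0.026, 0.0]
wrist_force: [-2.9, 1.7, -2.2]
width: 0.001
grasp_force: 0.0
```

Call:
play_rows(deltas=[[[3,0,0],0],[[7,0,0],0],[[11,0,0],0],[[15,0,0],0],[[19,0,0],0],[[23,0,0],0],[[27,0,0],0],[[31,0,0],0],[[35,0,0],0],[[39,0,0],0],[[43,0,0],0],[[47,0,0],0],[[51,0,0],0],[[55,0,0],0],[[59,0,0],0],[[63,0,0],0],[[66,0,0],0],[[69,0,0],0],[[71,0,0],0],[[73,0,0],0]])

```text
time: 24.67
position: [614.8, 37.6, 64.4]
tool_rot: [0.0, 1.0, 0.025, 0.0]
wrist_force: [-4.6, 1.1, -0.7]
width: 0.0
grasp_force: 0.0
```

```bash
python3 w.py w5; python3 -c "
from h import *
o=get_obs();print(o['position'],o['wrist_force'],o['tool_rot'])"
```

```text
[615.25407652  37.47612929  64.49964131]
yel [259. 283.] 1605 [634.4  38.  105.1] [612.  31.  84.] [642.  44. 107.]
blue [255. 268.] 26677 [637.9  41.8 103.6] [620. -47.  88.] [646. 126. 106.]
[615.25407652  37.47612929  64.49964131] [-3.32364887  0.77325957 -1.36233125] [1.05746515e-04 9.99676194e-01 2.54407969e-02 5.11051313e-04]
```

Call:
play_rows(deltas=[[[2,0,0],0],[[4,0,0],0],[[6,0,0],0],[[8,0,0],0],[[9,0,0],0],[[10,0,0],0],[[11,0,0],0],[[12,0,0],0],[[12.5,0,0],0],[[13,0,0],0],[[13,0,0],0]])

```text
time: 25.63
position: [621.6, 38.5, 61.5]
tool_rot: [-0.0, 1.0, 0.026, -0.008]
wrist_force: [-24.0, -1.7, 7.5]
width: -0.001
grasp_force: 0.0
```

Call:
play_rows(deltas=[[[0.5,0,0],0],[[1,0,0],0],[[1.5,0,0],0],[[2,0,0],0],[[2,0,0],0]])

```text
time: 26.05
position: [621.5, 38.5, 61.6]
tool_rot: [-0.0, 1.0, 0.026, -0.011]
wrist_force: [-33.3, -3.5, 13.8]
width: 0.004
grasp_force: 0.0
```

Call:
play_rows(deltas=[[[-10,0,0],0],[[-25,0,0],0],[[-50,0,-15],0],[[-65,0,-50],0],[[-70,0,-90],0],[[-70,0,-125],0],[[-70,0,-135],0],[[-70,0,-135],0],[[-70,0,-135],0]])

```text
time: 26.8
position: [560.5, 34.6, 199.8]
tool_rot: [0.0, 1.0, 0.025, 0.001]
wrist_force: [-0.1, 0.0, -0.4]
width: 0.003
grasp_force: 0.0
```

```bash
python3 w.py w6
```

```text
[559.40650359  34.74506636 198.07394453]
lid [ 24. 230.] 1070 [508.6 241.2  59.8] [491. 223.  58.] [525. 259.  62.]
yel [258.  86.] 416 [640.8  38.3 105. ] [634.  32. 102.] [648.  44. 107.]
blue [174.  85.] 2927 [638.4  92.8 104. ] [630.  46. 101.] [647. 142. 106.]
blue [333.  85.] 2732 [644.3 -11.2 104. ] [636. -60. 102.] [652.  32. 106.]
green [102.  54.] 303 [654.8 138.1 105.1] [649. 132. 103.] [661. 144. 108.]
red [413.  54.] 314 [665.4 -59.4 105.2] [660. -66. 103.] [671. -53. 107.]
```

View pics/w6.png

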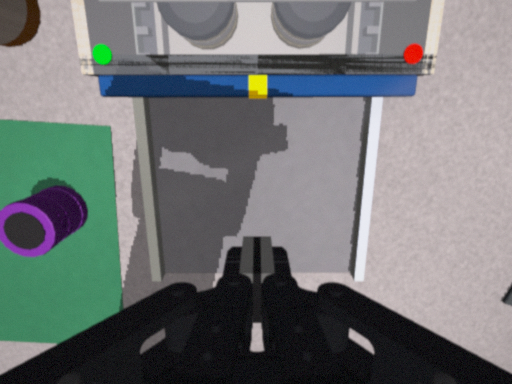

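```bash
python3 - <<'E'
from h import *
c=snap("wrist"); P=cloud(c)
for u in (84,110,215,330,428):
    print(u,[(v,P[v,u,0].round(),P[v,u,2].round(),tuple(c["color"][v,u])) for v in range(44,104,4)])
b=cv2.resize(c["color"][30:110,60:450,::-1],None,fx=2,fy=4,interpolation=cv2.INTER_NEAREST); cv2.imwrite("pics/w7.png",b)
E
```

```text
84 [(44, np.float64(659.0), np.float64(104.0), (np.uint8(227), np.uint8(215), np.uint8(202))), (48, np.float64(656.0), np.float64(105.0), (np.uint8(228), np.uint8(214), np.uint8(197))), (52, np.float64(654.0), np.float64(103.0), (np.uint8(223), np.uint8(208), np.uint8(190))), (56, np.float64(652.0), np.float64(104.0), (np.uint8(228), np.uint8(215), np.uint8(199))), (60, np.float64(649.0), np.float64(104.0), (np.uint8(228), np.uint8(218), np.uint8(199))), (64, np.float64(647.0), np.float64(105.0), (np.uint8(206), np.uint8(191), np.uint8(176))), (68, np.float64(644.0), np.float64(105.0), (np.uint8(148), np.uint8(139), np.uint8(126))), (72, np.float64(647.0), np.float64(-2.0), (np.uint8(133), np.uint8(125), np.uint8(120))), (76, np.float64(643.0), np.float64(-2.0), (np.uint8(191), np.uint8(180), np.uint8(180))), (80, np.float64(640.0), np.float64(-0.0), (np.uint8(186), np.uint8(177), np.uint8(176))), (84, np.float64(636.0), np.float64(-1.0), (np.uint8(188), np.uint8(178), np.uint8(179))), (88, np.float64(632.0), np.float64(-1.0), (np.uint8(187), np.uint8(176), np.uint8(175))), (92, np.f
[... 4932 characters left out ...]
.0), np.float64(-0.0), (np.uint8(132), np.uint8(122), np.uint8(124))), (76, np.float64(660.0), np.float64(0.0), (np.uint8(186), np.uint8(176), np.uint8(177))), (80, np.float64(657.0), np.float64(-2.0), (np.uint8(182), np.uint8(170), np.uint8(174))), (84, np.float64(653.0), np.float64(-2.0), (np.uint8(192), np.uint8(181), np.uint8(182))), (88, np.float64(650.0), np.float64(-2.0), (np.uint8(187), np.uint8(175), np.uint8(177))), (92, np.float64(646.0), np.float64(-1.0), (np.uint8(184), np.uint8(175), np.uint8(176))), (96, np.float64(642.0), np.float64(-1.0), (np.uint8(190), np.uint8(178), np.uint8(178))), (100, np.float64(638.0), np.float64(-0.0), (np.uint8(187), np.uint8(178), np.uint8(179)))]
```

View pics/w7.png

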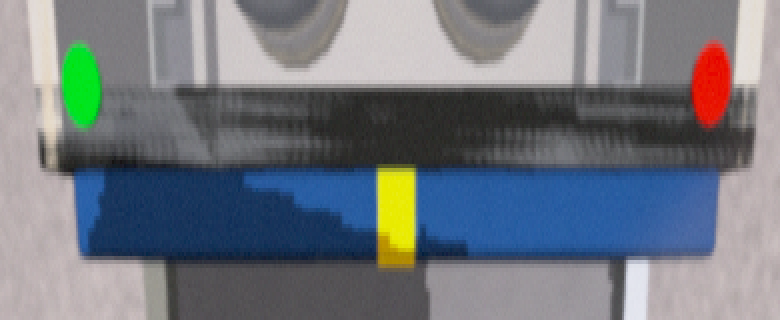

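The roof edge and blue front meet without a gap (crop row ~168, depth continuous at 105 mm), and the push ended on a hard stop, so the tray is home. The dots are at (654.8, 138.1) and (665.4, −59.4), 198 apart as specified. That puts the seam's middle at about (648.6, 38.8). Next is the wand.

Call:
play_rows(deltas=[[[-8,24,0],2],[[-20,60,0],6],[[-33,99,0],11],[[-46,138,0],16],[[-59,177,0],18.5],[[-72,216,0],18.5],[[-85,255,0],18.5],[[-97,292,0],18.5],[[-107,322,0],18.5],[[-112,337,0],18.5],[[-112,340,0],18.5],[[-112,340,0],18.5],[[-112,340,0],18.5]], hand=55, newtons=70)

```text
time: 27.98
position: [464.8, -309.4, 197.7]
tool_rot: [-0.001, 0.991, -0.135, -0.001]
wrist_force: [0.2, -0.0, -0.0]
width: 0.641
grasp_force: 0.0
```

```bash
cat > ww.py <<'E'
from h import *
import sys
o=get_obs(); print(o["position"],o["tool_rot"])
c=snap("wrist"); save(c,sys.argv[1]+".png"); P=cloud(c); hsv=cv2.cvtColor(c["color"],cv2.COLOR_RGB2HSV).astype(int); H,S,V=hsv[...,0],hsv[...,1],hsv[...,2]
zt=float(sys.argv[2]); m=(H>6)&(H<20)&(S>150)&(abs(P[...,2]-zt)<5)
n,l,s,ce=cv2.connectedComponentsWithStats(m.astype(np.uint8)); i=1+np.argmax(s[1:,4]); pts=cv2.findContours((l==i).astype(np.uint8),0,2)[0][0][:,0]
w=np.array([ray(c,u,v,zt)[:2] for u,v in pts],np.float32); r=cv2.minAreaRect(w); print(s[i],r,cv2.boxPoints(r).round(1).tolist(), "z",np.nanmedian(P[...,2][l==i]))
E
python3 ww.py w8 82
```

```text
[ 464.81130102 -309.43536187  197.6592074 ] [-0.00101754  0.99078884 -0.1354081  -0.00104138]
[ 246   97   30  160 3357] ((472.96820068359375, -313.9783020019531), (21.060562133789062, 127.60436248779297), 73.9470443725586) [[408.70001220703125, -306.5], [531.4000244140625, -341.70001220703125], [537.2000122070312, -321.5], [414.6000061035156, -286.20001220703125]] z 80.89575800567265
```

View pics/w8.png

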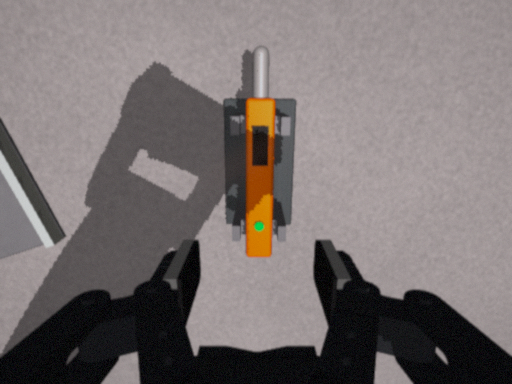

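The wrist view shows the handle from (260,97) to (259,256) with the nose at (261,60), so its centre is at (473, −314) and its direction −16°. The tool is already aligned with it. I go down to grip just ahead of the handle's centre.

Call:
play_rows(deltas=[[[4,0,10],0],[[10,1,30],0],[[15,1.5,55],0],[[15,1.5,80],0],[[15,1.5,102],0],[[15,1.5,116],0],[[15,1.5,123],0],[[15,1.5,126],0],[[15,1.5,126],0],[[15,1.5,126],0],[[15,1.5,126],0]])

```text
time: 28.95
position: [479.9, -316.4, 74.6]
tool_rot: [0.001, 0.991, -0.135, 0.001]
wrist_force: [0.1, 0.3, 0.2]
width: 0.65
grasp_force: 0.0
```

Call:
play_rows(deltas=[[[0,0,0],0],[[0,0,0],0],[[0,0,0],0],[[0,0,0],0],[[0,0,0],0],[[0,0,0],0],[[0,0,0],0],[[0,0,0],0],[[0,0,0],0],[[0,0,0],0]], hand=10, newtons=70)

```text
time: 29.78
position: [479.6, -316.5, 74.2]
tool_rot: [0.0, 0.991, -0.136, 0.001]
wrist_force: [-0.7, 0.8, 5.8]
width: 0.246
grasp_force: 70.3
```

Call:
play_rows(deltas=[[[0,0,-3],0],[[0,0,-8],0],[[0,0,-18],0],[[0,0,-35],0],[[0,0,-60],0],[[0,0,-85],0],[[0,0,-105],0],[[0,0,-118],0],[[0,0,-123],0],[[0,0,-123],0],[[0,0,-123],0],[[0,0,-123],0]])

```text
time: 30.78
position: [478.4, -315.2, 194.5]
tool_rot: [-0.001, 0.991, -0.136, -0.001]
wrist_force: [-0.5, 0.8, -0.7]
width: 0.247
grasp_force: 69.6
```

```bash
python3 ww.py w9 205; python3 - <<'E'
from h import *
o=get_obs(); print(o["position"],o["wrist_force"],o["ft_torque"])
for n in("scene",):
    c=snap(n); save(c,n+"2.png"); P=cloud(c)
    m=(abs(P[...,0]-570)<110)&(abs(P[...,1]+330)<80)&(P[...,2]>120); v,u=np.where(m); print(u.min(),u.max(),v.min(),v.max())
E
```

```text
[ 478.36029578 -315.23660415  194.46826067] [-9.69803629e-04  9.90767279e-01 -1.35564146e-01 -1.27342631e-03]
[ 230  142   55  209 7944] ((489.8916931152344, -318.5428161621094), (21.382383346557617, 91.18840026855469), 74.59291076660156) [[443.1000061035156, -316.70001220703125], [531.0, -341.0], [536.7000122070312, -320.29998779296875], [448.79998779296875, -296.1000061035156]] z 201.24953082203498
[ 478.36434008 -315.25608121  194.44678462] [-0.67283095  0.30524019 -1.78306925] [ 0.02959385  0.01960922 -0.01108265]
90 158 32 166
```

View pics/w9.png

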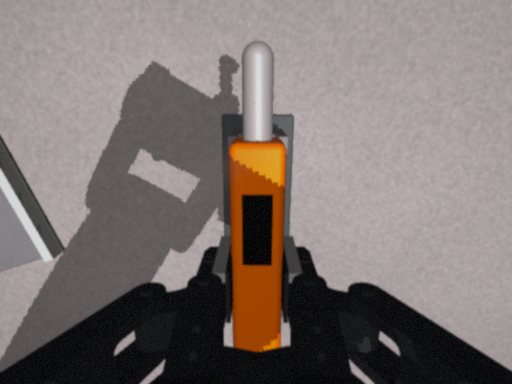

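The wand is held level: nose at (258,45), handle end at (258,140). The tip lies 87.6 mm ahead of the TCP and 53 mm below it. I move to hover over the green end.

Call:
play_rows(deltas=[[[-1,-8,0],0],[[-3,-28,0],0],[[-6,-58,0],0],[[-9,-92,0],0],[[-12,-128,0],0],[[-16,-164,0],0],[[-19,-200,0],0],[[-23,-236,0],0],[[-26,-272,0],0],[[-29,-308,0],0],[[-33,-344,0],0],[[-36,-378,0],0],[[-39,-410,0],0],[[-41,-435,0],0],[[-43,-452,0],0],[[-44,-460,0],0],[[-44,-463,0],0],[[-44,-463,0],0],[[-44,-463,0],0]])

```text
time: 32.47
position: [560.9, 141.2, 196.1]
tool_rot: [0.0, 0.991, -0.136, -0.0]
wrist_force: [0.6, -0.4, -2.1]
width: 0.244
grasp_force: 69.6
```

```bash
python3 ww.py w10 201; python3 - <<'E'
from h import *
c=snap("scene"); save(c,"s3.png"); cv2.imwrite("pics/s3c.png",cv2.resize(c["color"][120:310,180:340,::-1],None,fx=4,fy=3)[:600,:800])
t=snap("top"); save(t,"t3.png")
c=cams.read_camera("wrist"); col=cv2.cvtColor(c["color"],cv2.COLOR_RGB2HSV).astype(int)
print([ (n,[ray(c,*p[::-1],105).round(1) for p in [np.argwhere(m).mean(0)]]) for n,m in (("g",(abs(col[...,0]-60)<10)&(col[...,1]>180)&(np.arange(384)[:,None]<230)),) if m.any()])
E
```

```text
[560.89918966 141.15649096 196.06916398] [ 1.83941640e-04  9.90724386e-01 -1.35886388e-01 -2.17830865e-04]
[ 229  140   57  211 8871] ((569.9636840820312, 138.56044006347656), (22.135623931884766, 96.33638000488281), 74.67928314208984) [[520.5999755859375, 140.60000610351562], [613.5, 115.19999694824219], [619.2999877929688, 136.5], [526.4000244140625, 162.0]] z 202.78041606373384
[('g', [array([638.1, 138.1, 105. ])])]
```

View pics/w10.png

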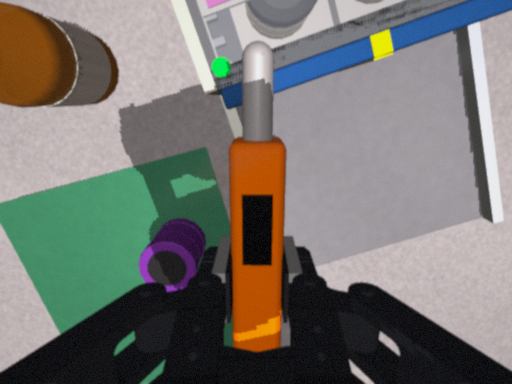

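View pics/s3c.png

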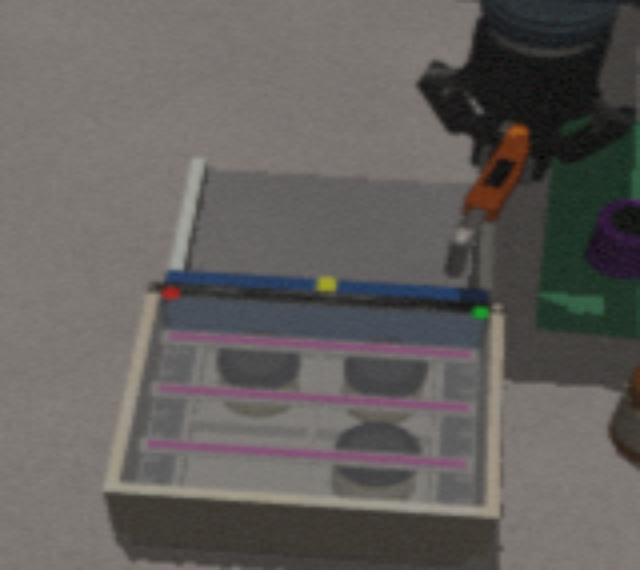

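The scene crop shows all three jars upright inside the closed tray, at crop (258,370), (385,370) and (377,450). The wand tip is above the green end, and both tip estimates agree at (645.3, 117.8). I lower it to about 4 mm above the joint.

Call:
play_rows(deltas=[[[-0.7,-0.8,3],0],[[-0.7,-0.8,9],0],[[-0.7,-0.8,16],0],[[-0.7,-0.8,22],0],[[-0.7,-0.8,26],0],[[-0.7,-0.8,28],0],[[-0.7,-0.8,30],0],[[-0.7,-0.8,31.5],0],[[-0.7,-0.8,33],0],[[-0.7,-0.8,34],0],[[-0.7,-0.8,34],0],[[-0.7,-0.8,34],0],[[-0.7,-0.8,34],0],[[-0.7,-0.8,34],0],[[-0.7,-0.8,34],0]])

```text
time: 33.92
position: [560.7, 142.8, 162.4]
tool_rot: [-0.0, 0.991, -0.136, 0.0]
wrist_force: [0.5, 0.4, -0.8]
width: 0.241
grasp_force: 69.6
```

```bash
python3 ww.py w11 169; python3 - <<'E'
from h import *
c=snap("wrist"); cv2.imwrite("pics/w11c.png",cv2.resize(c["color"][0:160,130:380,::-1],None,fx=3,fy=3))
E
```

```text
[560.68435082 142.80943163 162.42308052] [-2.61666865e-05  9.90770142e-01 -1.35552619e-01  1.10981176e-04]
[ 229  140   57  211 8897] ((570.585693359375, 140.03558349609375), (21.76067352294922, 94.97484588623047), 74.49625396728516) [[521.9000244140625, 142.1999969482422], [613.4000244140625, 116.9000015258789], [619.2999877929688, 137.8000030517578], [527.7000122070312, 163.1999969482422]] z 169.18222276711498
```

View pics/w11c.png

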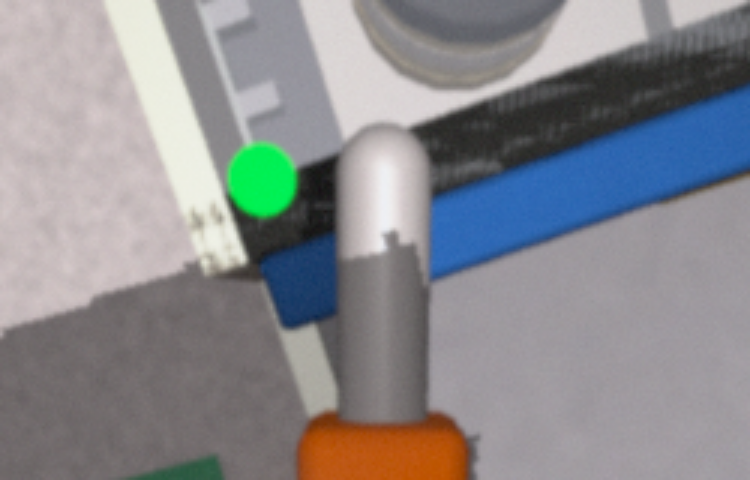

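The nose tip (crop ~(385,150)) sits above the blue/dark joint line near the green dot (crop (262,180)), at about (645.2, 119.3, 108) against a target of (644.8, 118.7, 105). I trace now.

Call:
play_rows(deltas=[[[0.1,0.5,0],0],[[0.4,1.4,0],0],[[0.7,2.4,0],0],[[1.0,3.3,0],0],[[1.3,4.3,0],0],[[1.7,5.2,0],0],[[2.0,6.2,0],0],[[2.3,7.1,0],0],[[2.6,8.1,0],0],[[3.0,9.0,0],0],[[3.3,10.0,0],0],[[3.6,10.9,0],0],[[3.9,11.9,0],0],[[4.3,12.8,0],0],[[4.6,13.8,0],0],[[4.9,14.7,0],0],[[5.2,15.7,0],0],[[5.6,16.6,0],0],[[5.9,17.6,0],0],[[6.2,18.5,0],0]])

```text
time: 35.68
position: [561.6, 123.2, 162.3]
tool_rot: [0.0, 0.991, -0.136, 0.0]
wrist_force: [-0.0, -0.3, -2.4]
width: 0.244
grasp_force: 69.6
```

Call:
play_rows(deltas=[[[0.3,0.9,0],0],[[0.6,1.9,0],0],[[1.0,2.8,0],0],[[1.3,3.8,0],0],[[1.6,4.7,0],0],[[1.9,5.7,0],0],[[2.2,6.6,0],0],[[2.6,7.6,0],0],[[2.9,8.5,0],0],[[3.2,9.5,0],0],[[3.5,10.4,0],0],[[3.8,11.4,0],0],[[4.2,12.3,0],0],[[4.5,13.3,0],0],[[4.8,14.2,0],0],[[5.1,15.2,0],0],[[5.4,16.1,0],0],[[5.8,17.1,0],0],[[6.1,18.0,0],0],[[6.4,19.0,0],0]])

```text
time: 37.35
position: [562.7, 103.2, 162.3]
tool_rot: [0.0, 0.991, -0.136, -0.0]
wrist_force: [-0.3, 0.4, -1.7]
width: 0.24
grasp_force: 69.6
```

Call:
play_rows(deltas=[[[0.3,0.9,0],0],[[0.6,1.9,0],0],[[1.0,2.8,0],0],[[1.3,3.8,0],0],[[1.6,4.7,0],0],[[1.9,5.7,0],0],[[2.2,6.6,0],0],[[2.6,7.6,0],0],[[2.9,8.5,0],0],[[3.2,9.5,0],0],[[3.5,10.4,0],0],[[3.8,11.4,0],0],[[4.2,12.3,0],0],[[4.5,13.3,0],0],[[4.8,14.2,0],0],[[5.1,15.2,0],0],[[5.4,16.1,0],0],[[5.8,17.1,0],0],[[6.1,18.0,0],0],[[6.4,19.0,0],0]])

```text
time: 39.02
position: [563.8, 83.2, 162.3]
tool_rot: [-0.0, 0.991, -0.136, 0.0]
wrist_force: [0.6, -0.1, -1.4]
width: 0.243
grasp_force: 69.6
```

Call:
play_rows(deltas=[[[0.3,0.9,0],0],[[0.6,1.9,0],0],[[1.0,2.8,0],0],[[1.3,3.8,0],0],[[1.6,4.7,0],0],[[1.9,5.7,0],0],[[2.2,6.6,0],0],[[2.6,7.6,0],0],[[2.9,8.5,0],0],[[3.2,9.5,0],0],[[3.5,10.4,0],0],[[3.8,11.4,0],0],[[4.2,12.3,0],0],[[4.5,13.3,0],0],[[4.8,14.2,0],0],[[5.1,15.2,0],0],[[5.4,16.1,0],0],[[5.8,17.1,0],0],[[6.1,18.0,0],0],[[6.4,19.0,0],0]])

```text
time: 40.68
position: [564.8, 63.2, 162.3]
tool_rot: [-0.0, 0.991, -0.136, -0.0]
wrist_force: [0.3, 0.4, -0.9]
width: 0.242
grasp_force: 69.6
```

```bash
python3 ww.py w12 169; python3 - <<'E'
from h import *
c=snap("wrist"); h=cv2.cvtColor(c["color"],cv2.COLOR_RGB2HSV).astype(int)
for nm,m in (("blue",(h[...,0]>105)&(h[...,0]<125)&(h[...,1]>150)),):
    for u in (160,210,310,360):
        v=np.where(m[:230,u])[0]
        if len(v): print(u,"seam",ray(c,u,v.min()-.5,105).round(1),"outer",ray(c,u,v.max()+.5,105).round(1))
E
```

```text
[564.79896882  63.16871094 162.26842735] [-5.11108275e-06  9.90770204e-01 -1.35552210e-01 -3.06262892e-05]
[ 229  140   57  211 8845] ((574.7725219726562, 60.37234115600586), (21.75666618347168, 94.85951232910156), 74.38233947753906) [[526.2000122070312, 62.70000076293945], [617.5, 37.099998474121094], [623.4000244140625, 58.099998474121094], [532.0, 83.5999984741211]] z 169.04079295654503
160 seam [645.1  95.8 105. ] outer [631.3 101.  105. ]
210 seam [646.7  66.4 105. ] outer [633.2  70.8 105. ]
310 seam [649.8  10.1 105. ] outer [636.2  13.2 105. ]
360 seam [651.2 -16.7 105. ] outer [637.9 -14.3 105. ]
```

Mid-way: the tip is at (649.3, 39.6) and the joint there at (648.1, 39.7). I continue to the red end.

Call:
play_rows(deltas=[[[0.3,0.9,0],0],[[0.6,1.9,0],0],[[1.0,2.8,0],0],[[1.3,3.8,0],0],[[1.6,4.7,0],0],[[1.9,5.7,0],0],[[2.2,6.6,0],0],[[2.6,7.6,0],0],[[2.9,8.5,0],0],[[3.2,9.5,0],0],[[3.5,10.4,0],0],[[3.8,11.4,0],0],[[4.2,12.3,0],0],[[4.5,13.3,0],0],[[4.8,14.2,0],0],[[5.1,15.2,0],0],[[5.4,16.1,0],0],[[5.8,17.1,0],0],[[6.1,18.0,0],0],[[6.4,19.0,0],0]])

```text
time: 42.45
position: [565.9, 43.1, 162.3]
tool_rot: [-0.0, 0.991, -0.136, 0.0]
wrist_force: [0.2, 0.2, -1.8]
width: 0.242
grasp_force: 69.6
```

Call:
play_rows(deltas=[[[0.3,0.9,0],0],[[0.6,1.9,0],0],[[1.0,2.8,0],0],[[1.3,3.8,0],0],[[1.6,4.7,0],0],[[1.9,5.7,0],0],[[2.2,6.6,0],0],[[2.6,7.6,0],0],[[2.9,8.5,0],0],[[3.2,9.5,0],0],[[3.5,10.4,0],0],[[3.8,11.4,0],0],[[4.2,12.3,0],0],[[4.5,13.3,0],0],[[4.8,14.2,0],0],[[5.1,15.2,0],0],[[5.4,16.1,0],0],[[5.8,17.1,0],0],[[6.1,18.0,0],0],[[6.4,19.0,0],0]])

```text
time: 44.12
position: [567.0, 23.1, 162.3]
tool_rot: [-0.0, 0.991, -0.136, 0.0]
wrist_force: [-0.2, 0.4, -1.0]
width: 0.248
grasp_force: 69.6
```

Call:
play_rows(deltas=[[[0.3,0.9,0],0],[[0.6,1.9,0],0],[[1.0,2.8,0],0],[[1.3,3.8,0],0],[[1.6,4.7,0],0],[[1.9,5.7,0],0],[[2.2,6.6,0],0],[[2.6,7.6,0],0],[[2.9,8.5,0],0],[[3.2,9.5,0],0],[[3.5,10.4,0],0],[[3.8,11.4,0],0],[[4.2,12.3,0],0],[[4.5,13.3,0],0],[[4.8,14.2,0],0],[[5.1,15.2,0],0],[[5.4,16.1,0],0],[[5.8,17.1,0],0],[[6.1,18.0,0],0],[[6.4,19.0,0],0]])

```text
time: 45.78
position: [568.0, 3.1, 162.3]
tool_rot: [-0.0, 0.991, -0.136, 0.0]
wrist_force: [0.1, 0.0, -0.5]
width: 0.244
grasp_force: 69.6
```

Call:
play_rows(deltas=[[[0.3,0.9,0],0],[[0.6,1.9,0],0],[[1.0,2.8,0],0],[[1.3,3.8,0],0],[[1.6,4.7,0],0],[[1.9,5.7,0],0],[[2.2,6.6,0],0],[[2.6,7.6,0],0],[[2.9,8.5,0],0],[[3.2,9.5,0],0],[[3.5,10.4,0],0],[[3.8,11.4,0],0],[[4.2,12.3,0],0],[[4.5,13.3,0],0],[[4.8,14.2,0],0],[[5.1,15.2,0],0],[[5.4,16.1,0],0],[[5.8,17.1,0],0],[[6.1,18.0,0],0],[[6.4,19.0,0],0]])

```text
time: 47.45
position: [569.0, -16.9, 162.3]
tool_rot: [0.0, 0.991, -0.136, -0.0]
wrist_force: [0.8, 0.5, -0.5]
width: 0.242
grasp_force: 69.6
```

Call:
play_rows(deltas=[[[0.3,0.9,0],0],[[0.6,1.9,0],0],[[0.6,1.9,0],0],[[0.6,1.9,0],0],[[0.6,1.9,0],0],[[0.6,1.9,0],0],[[0.6,1.9,0],0],[[0.6,1.9,-3],0],[[0.6,1.9,-10],0],[[0.6,1.9,-20],0],[[0.6,1.9,-30],0],[[0.6,1.9,-36],0],[[0.6,1.9,-36],0],[[0.6,1.9,-36],0]])

```text
time: 48.62
position: [569.5, -18.9, 199.2]
tool_rot: [0.0, 0.991, -0.136, 0.001]
wrist_force: [0.2, -0.4, -2.0]
width: 0.242
grasp_force: 69.6
```

Call:
play_rows(deltas=[[[0,8,0],0],[[-1,28,0],0],[[-1,58,0],0],[[-2,92,0],0],[[-3,128,0],0],[[-4,164,0],0],[[-4,200,0],0],[[-5,234,0],0],[[-6,264,0],0],[[-6,288,0],0],[[-6.5,302,0],0],[[-6.7,309,0],0],[[-6.7,310.6,0],0],[[-6.7,310.6,0],0],[[-6.7,310.6,0],0]])

```text
time: 49.87
position: [479.5, -315.1, 198.0]
tool_rot: [-0.0, 0.991, -0.135, -0.0]
wrist_force: [-0.8, 0.4, -0.7]
width: 0.239
grasp_force: 69.6
```

```bash
python3 ww.py w13 205.5
```

```text
[ 479.52018307 -315.05471234  198.03941338] [-3.45764680e-04  9.90855739e-01 -1.34924990e-01 -1.78794916e-04]
[ 229  141   57  210 8610] ((489.6888122558594, -317.9305114746094), (21.727115631103516, 93.9457015991211), 74.73831176757812) [[441.5, -316.0], [532.0999755859375, -340.79998779296875], [537.9000244140625, -319.79998779296875], [447.20001220703125, -295.1000061035156]] z 204.7844932523639
```

Call:
play_rows(deltas=[[[0,0,8],0],[[0,0,25],0],[[0,0,48],0],[[0,0,70],0],[[0,0,88],0],[[0,0,100],0],[[0,0,107],0],[[0,0,112],0],[[0,0,116],0],[[0,0,119],0],[[0,0,121],0],[[0,0,123],0],[[0,0,124],0],[[0,0,124.5],0],[[0,0,124.5],0],[[0,0,124.5],0]])

```text
time: 51.25
position: [479.4, -316.4, 74.2]
tool_rot: [0.0, 0.991, -0.136, 0.0]
wrist_force: [-0.3, 0.4, -0.0]
width: 0.247
grasp_force: 69.9
```

The pose matches the grasp pose. Release and withdraw.

Call:
play_rows(deltas=[[[0,0,0],0],[[0,0,0],0],[[0,0,0],0],[[0,0,0],0],[[0,0,0],0],[[0,0,0],0],[[0,0,0],0]], hand=55)

```text
time: 51.83
position: [479.2, -316.2, 73.8]
tool_rot: [-0.0, 0.991, -0.136, -0.0]
wrist_force: [0.7, 0.4, -0.4]
width: 0.643
grasp_force: 0.0
```

Call:
play_rows(deltas=[[[0,0,-4],0],[[0,0,-15],0],[[0,0,-35],0],[[0,0,-60],0],[[-5,0,-90],0],[[-10,0,-112],0],[[-15,0,-123],0],[[-15,0,-125],0],[[-15,0,-125],0],[[-15,0,-125],0],[[-15,0,-125],0],[[-15,0,-125],0]])

```text
time: 52.83
position: [464.3, -311.6, 197.1]
tool_rot: [-0.001, 0.991, -0.136, -0.001]
wrist_force: [-0.1, 1.3, 0.4]
width: 0.644
grasp_force: 0.0
```

```bash
python3 ww.py w14 82; python3 - <<'E'
from h import *
s=snap("scene"); w=cv2.imread("pics/w14.png")
b=cv2.resize(s["color"][120:310,120:400,::-1],(400,300)); cv2.imwrite("pics/fin.png",np.hstack([b,cv2.resize(w,(400,300))]))
t=snap("top"); h=cv2.cvtColor(t["color"],cv2.COLOR_RGB2HSV).astype(int); P=cloud(t)
m=(h[...,0]>22)&(h[...,0]<35)&(h[...,1]>150)&(abs(P[...,1])<100)&(P[...,2]>90); print("yel",np.nanmedian(P[m],0))
E
```

```text
[ 464.31470092 -311.58628288  197.06252806] [-9.49403575e-04  9.90770700e-01 -1.35540083e-01 -1.18526504e-03]
[ 243   98   30  159 3396] ((472.72406005859375, -314.5892639160156), (21.59099769592285, 126.6236801147461), 74.25325775146484) [[408.8999938964844, -307.79998779296875], [530.7000122070312, -342.20001220703125], [536.5999755859375, -321.3999938964844], [414.70001220703125, -287.0]] z 80.87306161425764
yel [640.371813    39.411561   105.38549493]
```

View pics/fin.png

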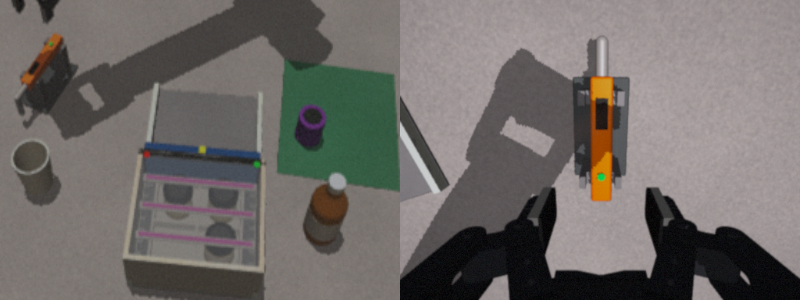

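Final views: all three jars are upright in the closed tray. The wand is back at (472.7, −314.6), within 1 mm of its starting place with the nose the same way. The bottle, beaker and purple jar are undisturbed.

```bash
python3 -c "
from plant import ticket
print(ticket.sign_off())"
```

```text
the job is handed in; nothing more can be done
None
```

The job is handed in, though the sign-off gave no verdict: three jars (all that were there) stand upright in the tray, which is closed against its stop, the joint was traced from green to red at about 1.2 cm/s, and the wand is back in its cradle within about 1 mm. The tray travelled about 182 mm from where I found it, short of the nominal 189 mm, but there is no visible gap at the joint, so I take it to have started about 7 mm in.

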